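# Open the interlocked sample chamber with its release key

### The arm

A 6-joint arm with a two-finger parallel gripper is mounted at the origin on the work surface. World frame = base frame: x ahead of the robot, y to its left, z up, the work surface at z = 0. Lengths are in m, angles in rad, forces in N, time in s.
With the tool pointing down it reaches from about 0.25 to 0.725 m from the base axis. Payload 4 kg.
Tool frame: the origin (TCP) lies midway between the tips of the shut fingers; the grasp point (between the pads) lies 19 mm behind it; z points along the fingers, y is the line along which they close (so a half turn about z gives the same grasp; the last joint's range is limited). The gripper opens to 85 mm and grips with 20 to 120 N. Pads are 22 mm wide; open, the fingers measure 114 mm over their backs; the gripper's body (76 mm by 85 mm) begins 54 mm behind the grasp point. The pads swing forward as they close: fully open they stand 13 mm farther back than shut.
Start: joints at [1.339, 0.241, 0.005, 1.335, 0, 1.571], TCP at [0.115, 0.487, 0.211] pointing down, gripper open.
Joint ranges: [-2.72, 2.72], [-1.05, 1.87], [-1.09, 1.28], [-1.99, 2.15], [-1.42, 1.44], [-3.14, 3.14]. Speed limits (rad/s): [2.79, 2.79, 3.14, 3.14, 3.14, 3.14].

### API

Orientations are given as a unit quaternion [x, y, z, w].
In Python, from workcell import get_obs, camera, job_done, silhouettes gives the robot as it stands. The module is installed in compiled form; this text tells all that it offers.
- The arm moves only by the tool drive_tool, never from a script. Its argument "increments" is a list of rows, each a list of 3 entries, a list of its own where there are three numbers: the shift along the world's x, y, z in mm, then the turn, a rotation vector about the world's x, y, z in degrees, then the opening, from 0 (shut) to 1 (fully open). A call has 1 to 8 rows; each row shifts and turns the commanded pose from where the row before left it; what a row does not reach is not made up. A row lasts 1/12 s, in which the tool goes at most 41.7 mm and 7.16 degrees, less where a joint would pass 70% of its speed; a pose out of reach is approached as far as the arm can. A call is refused whole if a number of a shift passes 41.7 or a number of a turn 7.16, either way. A call with a gripper value outside its range is refused whole. The fingers move at their own pace and stop on an object; the grip force is fixed at half the most. Time passes only in rows, so rows that do not move let the fingers close. It gives the time, the measured TCP pose, the force, the opening and the grip force at its end, in the units of the state.
- get_obs(): the state, without advancing time (a new reading comes with each control period).
- camera(name): name is "scene" or "top" or "wrist"; returns a dict with "image" (480x640x3 uint8, red, green, blue), "K" (3x3 intrinsics, pixels), "view" (4x4, takes a point from world to camera coordinates). Camera axes: x right, y down, z forward; pixel columns grow to the right and rows downward; lengths in m; the calibration is good to about 2 mm. The wrist camera is an equidistant fisheye: a pixel r from the principal point sees the ray r / f radians off the axis. A picture is of the moment at which its call begins. There is no depth.
- job_done(): hands the job in; it is judged then, once.
Trained networks look in a picture, given as the dict that the camera call returned (one of the last four; its "shot" number tells which), for a name from the list of things; names that differ only in an ending like _2 or _b are one class to them, and where a whole thing is asked for, a point or a joint stands for the part that bears it (a point fixed in the world has none). Each returns a list of dicts, best first, with "conf" (0 to 1); they miss things now and then, are a little off and sometimes report something else, mostly with a low value. They report only what shows in the picture. A call takes as long as a camera call. They do not tell look-alikes from the thing itself.
- silhouettes(query, picture): "region" (480x640 bool, what is visible of it) and "bbox" ([left, top, right, bottom] in pixels, round what is visible of it).
The state is a dict: "clock": time; "joint_pos": joint angles; "joint_vel": joint speeds; "tau": joint torques, N m; "eef_pos": TCP position; "tool_rot": TCP orientation; "ft_force": force on the tool from outside, world axes, zero at the start; "ft_torque": the same for the moment, N m; "grip_width": finger opening in m; "grasp_force": force on a finger pad.
Only numpy, scipy, OpenCV 4.12 (cv2) and the standard library are available. Lean on these libraries where they do the work, as an engineer would, in place of code of your own. Each camera call takes 0.05 s, during which the arm holds its last target. There are 200 camera calls.

### The job

Open the locked sample chamber: take the release key from its stand, push its blade down through the narrow slot in the chamber's top and gently press the hidden sprung hook until the door springs ajar. Then swing the door wide open, about a right angle, and put the key fully home in its stand. Never lean hard on the chamber, and leave the glassware and the screwdriver where they are.

Things in the scene. Friction and masses are not known exactly. Their poses are not given: they have to be found in the camera images.
- chamber: Fixed metal box, 180 (x) by 240 (y) by 160 mm high. Origin at the centre of its underside, z up; the door covers its front (local -x, towards the robot). Top plate 6 mm thick, top face at local z 160. The latch inside is a sprung hook with a flat steel pressing pad under the slot. More than 20 N on the box or any of its parts (door, hook) damages it. Latched, the door cannot be pulled open.
- slot (a point): Centre of the 12 (local x) by 26 mm (local y) slot at the chamber's top face, local (-50, -55, 160); axes as the chamber's. The pad (24 by 36 mm) under it: its height is unknown, resting 12 to 36 mm below the top face, to be found by feel. It resists 4 to 5 N at first touch, 8 N at the end, rubbing adds up to 2 N. The door is freed when it is 7 mm down; hard stop at 13 mm.
- door (a joint): Door angle (rad): 0 shut, grows as the free edge swings out towards the robot, up to 1.8. When freed, a spring ejector pushes it to about 0.24 and no farther; from there it has only a damped, slightly stiff hinge (under 5 N at 150 mm from the hinge when moved slowly) and stays where it is left.
- door_hinge (a point): Top end of the door's vertical hinge axis, local (-90, 113, 156) mm of the chamber. Turns with the door: local -y runs along the inner face to the free edge, +x points out of the inner face (into the chamber when shut). Door: aluminium, 231 wide, 15 thick (outer face at x -15), 10 to 156 mm above the table. Outside, 24 mm below its top, a level bar handle 35 mm off the face, 165 mm from the hinge.
- door_edge (a point): Top of the door's free edge on its inner face, 231 mm from the hinge. On the inner face, 197 to 209 mm from the hinge and 30 to 46 mm below the door's top, a small steel keeper stands out 28 mm; the rest of the inner face is bare.
- key: Loose release key, 120 g, upright. A steel blade 6 (x) by 18 (y) by 75 mm long points down; above it a black grip block 16 (x) by 40 (y) by 45 mm high, from 75 to 120 mm above the origin. Origin at the centre of the blade's lower end, z up. Best gripped across its 16 mm sides about 100 mm above the origin.
- stand: Fixed dark wooden block 60 (x) by 70 (y) by 80 mm high with an upright through slot 11 (x) by 24 mm (y) in its middle. Origin at the centre of its underside, z up. The key hangs in it with the grip block resting on the block's top, its blade tip then 5 mm above the table. Key and stand have the same yaw, give or take half a turn.
- stand_slot (a point): Centre of the stand's slot at its top face, 80 mm above the table.
- dish: Small open glass dish, 64 mm across, 18 mm high, standing on the rear left of the chamber's top. Leave alone.
- beaker: Open glass beaker, 68 mm across, 90 mm high. Leave alone.
- jar: Closed glass jar with black cap, 60 mm across, 75 mm high. Leave alone.
- flask: Closed amber bottle, 66 mm across, 150 mm high. Leave alone.
- driver: Screwdriver lying on the table; origin under its middle. Leave alone.
Not all that is in view belongs to the job. What is shaped like the stand but green is not meant.

How it is judged:
By the outcome, as a careful person would: the job done as asked, in the order asked, and still so for the second after the job is handed in, with the robot touching nothing.
It also fails if it takes over 67 s, if anything falls off the work surface, if the arm or the gripper's body presses on something with over 40 N, if the wrist force passes 120 N, or if a joint passes its speed limit or range.

## Working session

There is one attempt and no reset: what is moved stays moved. The work goes in short steps, Python scripts to look and compute and a tool call to move; the robot and the scene stay as the last step left them, time stands still between calls to the robot, and variables do not carry over. Pictures are saved under pics/ and viewed, at most 10 in all, crops included, and the job is handed in when it is done.

Besides the shell and the picture viewer there is one more tool, called after "Call:" by a JSON object that holds its "fn" and its "kwargs". drive_tool: Moves the arm, as the interface text tells. Its arguments: {"type":"object","properties":{"increments":{"type":"array"}},"required":["increments"]}

```bash
mkdir -p pics
python3 - <<'E'
from workcell import *
import cv2,numpy as np,pickle
o=get_obs();print({k:np.round(v,3) for k,v in o.items()})
ims=[]
D={}
for n in("scene","top"):
    p=camera(n);D[n]=p;cv2.imwrite(f"pics/{n}1.png",cv2.cvtColor(p["image"],cv2.COLOR_RGB2BGR))
    print(n,p["K"].round(1).tolist(),p["view"].round(4).tolist())
    for q in("chamber","key","stand","dish","beaker","jar","flask","driver","slot","door"):
        try:
            for s in silhouettes(q,p)[:3]:
                m=s["region"];ys,xs=np.nonzero(m);print(q,round(s["conf"],2),s["bbox"],len(xs),xs.mean().round(),ys.mean().round())
                D[n,q,]=D.get((n,q,),[])+[s]
        except Exception as e: print(q,e)
pickle.dump(D,open("d1.pkl","wb"))
E
```

```text
{'clock': np.float64(0.0), 'joint_pos': array([ 1.339,  0.241,  0.004,  1.335, -0.   ,  1.571]), 'joint_vel': array([ 0.   ,  0.002, -0.   , -0.002, -0.001,  0.001]), 'tau': array([ 0.0000e+00, -3.7232e+01,  2.5241e+01,  1.7000e-02,  0.0000e+00,
       -0.0000e+00]), 'eef_pos': array([0.115, 0.486, 0.21 ]), 'tool_rot': array([ 0.116,  0.993, -0.001, -0.   ]), 'ft_force': array([-0.718,  0.596, -0.077]), 'ft_torque': array([-0.004,  0.049, -0.017]), 'grasp_force': np.float64(0.0), 'grip_width': np.float64(0.085)}
scene [[464.6, 0.0, 317.8], [0.0, 464.6, 235.5], [0.0, 0.0, 1.0]] [[0.6181, 0.786, 0.008, -0.3083], [0.446, -0.3423, -0.827, -0.2044], [-0.6473, 0.5147, -0.5622, 2.0332], [0.0, 0.0, 0.0, 1.0]]
chamber 0.7 [286.2, 205.6, 383.5, 291.3] 5867 333.0 246.0
key 0.52 [370.9, 163.2, 390.5, 198.6] 480 382.0 186.0
key 0.44 [229.3, 233.5, 241.1, 244.3] 125 234.0 240.0
stand 0.9 [203.8, 262.3, 238.6, 298.7] 831 221.0 280.0
stand 0.89 [119.3, 252.0, 152.9, 292.9] 813 137.0 270.0
stand 0.85 [356.4, 271.8, 386.2, 308.8] 822 370.0 289.0
dish 0.61 [345.6, 221.2, 365.3, 229.0] 140 354.0 224.0
d
[... 941 characters left out ...]
, 520.8, 339.6] 702 505.0 331.0
stand 0.72 [307.4, 137.2, 333.5, 165.7] 661 320.0 150.0
stand 0.66 [389.9, 275.6, 417.6, 297.2] 513 402.0 286.0
dish 0.56 [285.2, 182.2, 308.7, 201.8] 395 296.0 191.0
beaker 0.94 [394.9, 192.0, 422.6, 218.5] 503 407.0 205.0
jar 0.62 [134.8, 284.1, 170.9, 305.9] 659 152.0 294.0
jar 0.58 [161.1, 219.9, 186.4, 244.1] 445 174.0 231.0
jar 0.46 [261.1, 165.9, 361.9, 267.9] 6514 312.0 217.0
flask 0.77 [135.7, 282.1, 170.7, 305.5] 615 153.0 294.0
flask 0.48 [258.7, 166.9, 362.9, 268.7] 6505 312.0 217.0
driver 0.91 [436.3, 303.7, 465.2, 367.0] 399 454.0 324.0
slot 0.69 [262.5, 170.9, 362.0, 267.9] 6553 312.0 217.0
door 0.96 [261.3, 235.3, 347.9, 264.4] 1258 308.0 248.0
```

View pics/scene1.png

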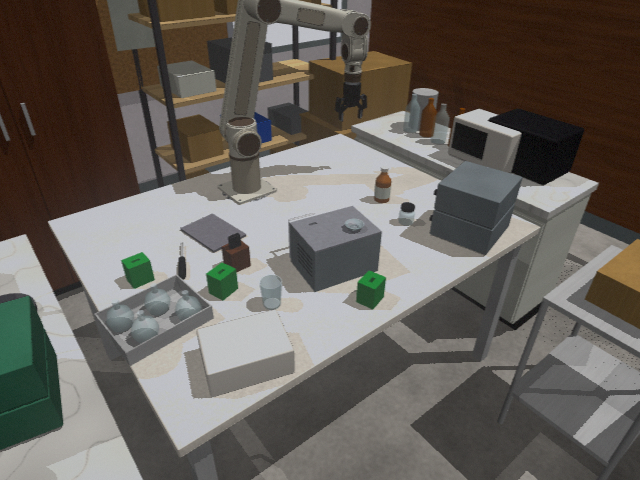

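View pics/top1.png

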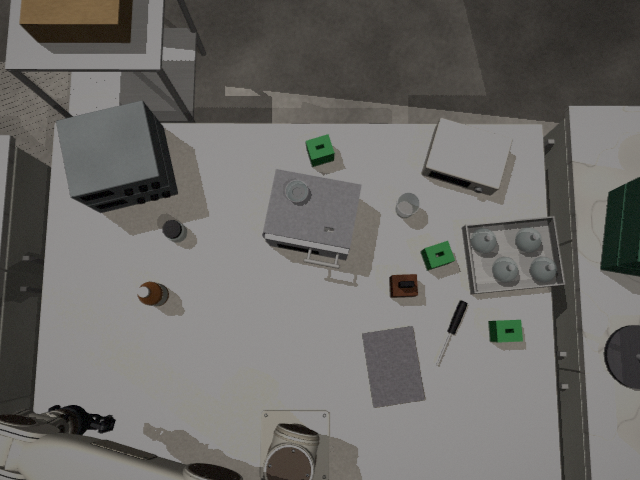

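The brown stand with the key's dark grip is at top (403,286) and scene (236,253). The green look-alikes are at top (320,150), (438,255) and (506,331). The chamber is at top (312,217), with the handle and door facing down-image, towards the robot. The slot shows at (329,229).

```bash
cat > h.py <<'E'
import numpy as np,cv2
from scipy.optimize import least_squares,minimize
def proj(p,P,fish=False):
    P=np.atleast_2d(P);V=np.asarray(p["view"]);K=p["K"];c=P@V[:3,:3].T+V[:3,3]
    if fish:
        r=np.hypot(c[:,0],c[:,1]);t=np.arctan2(r,c[:,2]);s=t/np.maximum(r,1e-9);return np.c_[K[0,0]*c[:,0]*s+K[0,2],K[1,1]*c[:,1]*s+K[1,2]]
    return np.c_[K[0,0]*c[:,0]/c[:,2]+K[0,2],K[1,1]*c[:,1]/c[:,2]+K[1,2]]
def ray(p,uv,z,fish=False):
    V=np.asarray(p["view"]);K=p["K"];a=(uv[0]-K[0,2])/K[0,0];b=(uv[1]-K[1,2])/K[1,1]
    if fish:
        t=np.hypot(a,b);d=np.array([a/t*np.sin(t),b/t*np.sin(t),np.cos(t)])
    else: d=np.array([a,b,1.])
    d=V[:3,:3].T@d;o=-V[:3,:3].T@V[:3,3];return o+d*(z-o[2])/d[2]
def tf(pose,L):
    x,y,a=pose;L=np.atleast_2d(L).astype(float);c,s=np.cos(a),np.sin(a)
    return np.c_[x+c*L[:,0]-s*L[:,1],y+s*L[:,0]+c*L[:,1],L[:,2]]
def box(x0,x1,y0,y1,z0,z1,n=2):
    g=np.linspace
    return np.array([[x,y,z] for x in g(x0,x1,n) for y in g(y0,y1,n) for z in g(z0,z1,n)])
def hullmask(p,P,fish=False):
    m=np.zeros((480,640),np.uint8);cv2.fillConvexPoly(m,cv2.convexHull(np.round(proj(p,P,fish)*16).astype(np.int32)),1,shift=4);return m>0
def fit(views,L,x0,step=(.01,.01,.05)):
    def cost(q):
        s=0
        for p,m,f in views:
            h=hullmask(p,tf(q,L),f);s+=1-(h&m).sum()/max(1,(h|m).sum())
        return s
    sim=np.array([x0]+[np.array(x0)+np.eye(3)[i]*step[i] for i in range(3)])
    r=minimize(cost,x0,method="Nelder-Mead",options=dict(initial_simplex=sim,xatol=1e-4,fatol=1e-4));return r.x,r.fun
E
python3 - <<'E'
from h import *;import pickle
D=pickle.load(open("d1.pkl","rb"));t,s=D["top"],D["scene"]
print("slot",ray(t,(329,229),.16),"stand",ray(t,(405,284),.12),ray(s,(233,240),.125))
C=box(-.105,.09,-.12,.12,0,.16)
c=ray(t,(314,210),.16)
for a0 in(-.15,.1,):
  print("ch",fit([(t,D["top","chamber"][0]["region"],0),(s,D["scene","chamber"][0]["region"],0)],C,[c[0],c[1],a0]))
for q,uv,z in(("dish",(296,191),.17),("beaker",(407,205),.045),("jar",(174,231),.04),("flask",(153,294),.08),("driver",(454,324),.01)): print(q,ray(t,uv,z).round(3))
for uv in((320,150),(438,255),(506,331)):print("green",ray(t,uv,.08).round(3))
E
```

```text
slot [ 0.59107641 -0.09386516  0.16      ] stand [ 0.44562446 -0.30298219  0.12      ] [ 0.47191834 -0.32615267  0.125     ]
ch (array([ 0.64818097, -0.04900042, -0.18921064]), np.float64(0.17551271260238654))
ch (array([ 0.64784248, -0.04831308, -0.19009533]), np.float64(0.17616604994876062))
dish [ 0.694 -0.004  0.17 ]
beaker [ 0.683 -0.323  0.045]
jar [0.604 0.357 0.04 ]
flask [0.418 0.399 0.08 ]
driver [ 0.339 -0.458  0.01 ]
green [ 0.837 -0.068  0.08 ]
green [ 0.531 -0.403  0.08 ]
green [ 0.319 -0.587  0.08 ]
```

Call:
{"fn": "drive_tool", "kwargs": {"increments": [[[20, -20, 28], [0, 0, -7], 1], [[25, -25, 18], [0, 0, -7], 1], [[25, -25, 18], [0, 0, -7], 1], [[25, -25, 18], [0, 0, -7], 1], [[25, -25, 18], [0, 0, -7], 1], [[25, -25, 18], [0, 0, -7], 1], [[25, -25, 18], [0, 0, -7], 1], [[25, -25, 18], [0, 0, -7], 1]]}}

```text
clock: 1.77
eef_pos: [0.3107, 0.2902, 0.3662]
tool_rot: [0.571, 0.821, 0.0, 0.0]
ft_force: [1.3, 1.4, -0.3]
grip_width: 0.0856
grasp_force: 0.0
```

Call:
{"fn": "drive_tool", "kwargs": {"increments": [[[8, -38, 5], [0, 0, -7], 1], [[8, -38, 5], [0, 0, -7], 1], [[8, -38, 5], [0, 0, -7], 1], [[8, -38, 5], [0, 0, 0], 1], [[8, -38, 5], [0, 0, 0], 1], [[8, -38, 5], [0, 0, 0], 1], [[8, -38, 5], [0, 0, 0], 1], [[8, -38, 5], [0, 0, 0], 1]]}}

```text
clock: 2.43
eef_pos: [0.3737, -0.0142, 0.4056]
tool_rot: [0.709, 0.705, 0.0, 0.0]
ft_force: [1.3, 0.9, 0.3]
grip_width: 0.0854
grasp_force: 0.0
```

Call:
{"fn": "drive_tool", "kwargs": {"increments": [[[8, -38, 0], [0, 0, 0], 1], [[8, -38, 0], [0, 0, 0], 1], [[5, -38, 0], [0, 0, 0], 1], [[5, -38, 0], [0, 0, 0], 1], [[0, 0, 0], [0, 0, 0], 1], [[0, 0, 0], [0, 0, 0], 1]]}}

```text
clock: 2.93
eef_pos: [0.3997, -0.1661, 0.4043]
tool_rot: [0.71, 0.704, -0.0, -0.001]
ft_force: [0.7, 0.4, -0.6]
grip_width: 0.0855
grasp_force: 0.0
```

```bash
cat > look.py <<'E'
import sys,pickle;from workcell import *;from h import *
cam,tag=sys.argv[1],sys.argv[2];p=camera(cam);D={"p":p}
cv2.imwrite(f"pics/{tag}.png",cv2.cvtColor(p["image"],cv2.COLOR_RGB2BGR))
o=get_obs();print(o["clock"].round(2),o["eef_pos"].round(4),o["tool_rot"].round(4),o["ft_force"].round(2),o["grip_width"].round(4),o["joint_pos"].round(2))
for q in sys.argv[3:]:
    D[q]=silhouettes(q,p)
    for s in D[q][:4]:
        ys,xs=np.nonzero(s["region"]);print(q,round(s["conf"],2),np.round(s["bbox"]),len(xs),xs.mean().round(),ys.mean().round())
pickle.dump(D,open(tag+".pkl","wb"))
E
python3 look.py wrist w1 stand key chamber door; python3 -c "
import pickle;p=pickle.load(open('w1.pkl','rb'))['p'];print(p['K'],p['view'])"
```

```text
Traceback (most recent call last):
  File "look.py", line 4, in <module>
    o=get_obs();print(o["clock"].round(2),o["eef_pos"].round(4),o["tool_rot"].round(4),o["ft_force"].round(2),o["grip_width"].round(4),o["joint_pos"].round(2))
                      ^^^^^^^^^^^^^^^^
AttributeError: 'float' object has no attribute 'round'
Traceback (most recent call last):
FileNotFoundError: [Errno 2] No such file or directory: 'w1.pkl'
```

View pics/w1.png

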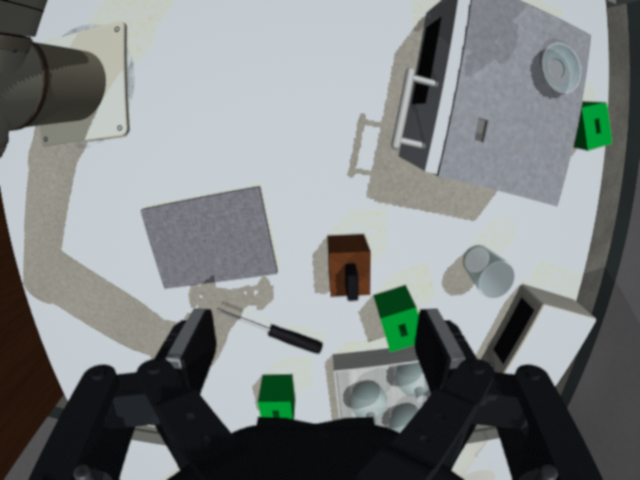

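The brown block with the black key grip is at (350,265), with the grip at (352,280). The green blocks at (398,318), (277,395) and (594,125) are not the stand. The chamber's slot is at (481,130), its handle at (405,110), and the door hinge is at the top.

```bash
sed -i 's/o\["clock"\].round(2)/round(float(o["clock"]),2)/; s/o\["grip_width"\].round(4)/round(float(o["grip_width"]),4)/' look.py
python3 look.py wrist w2 stand key chamber door
python3 - <<'E'
import pickle;from h import *
D=pickle.load(open('w2.pkl','rb'));p=D['p'];print(p['K'].tolist(),p['view'].round(4).tolist())
print("stand?",ray(p,(352,280),.12,1),"slot",ray(p,(481.5,130),.16,1))
S=box(-.03,.03,-.035,.035,0,.08)
for s in D["stand"]:
    m=s["region"];c=p["image"][m].mean(0);
    if c[0]>c[1]:
        K=box(-.008,.008,-.02,.02,.08,.125)
        m2=m.copy()
        for k in D["key"]:
            if (k["region"]&m).any() or abs(k["bbox"][0]-345)<15: m2|=k["region"]
        print(fit([(p,m,1)],S,[.45,-.31,0]),m.sum(),m2.sum())
C=box(-.105,.09,-.12,.12,0,.16)
for s in D["chamber"][:2]: print(fit([(p,s["region"],1)],C,[.648,-.049,-.19]))
# crop
c=p["image"][200:340,280:460];cv2.imwrite("pics/c2.png",cv2.cvtColor(cv2.resize(c,None,fx=4,fy=4,interpolation=2),cv2.COLOR_RGB2BGR))
E
```

```text
3.03 [ 0.3997 -0.164   0.405 ] [ 7.089e-01  7.053e-01  1.000e-04 -3.000e-04] [ 0.65 -0.18  0.11] 0.0854 [-0.39  0.11  0.34  1.81  0.    1.19]
stand 0.94 [257. 372. 294. 416.] 1501 275.0 396.0
stand 0.91 [327. 236. 370. 295.] 2122 348.0 263.0
stand 0.82 [373. 286. 417. 352.] 2103 397.0 318.0
stand 0.68 [573. 104. 613. 154.] 1526 593.0 128.0
key 0.6 [343. 263. 359. 299.] 488 351.0 283.0
key 0.2 [390.   0. 472. 175.] 8100 431.0 88.0
chamber 0.56 [391.   2. 590. 206.] 29832 491.0 100.0
door 0.63 [387.   1. 471. 177.] 8133 431.0 87.0
[[371.64829954431775, 0.0, 315.1484828965652], [0.0, 371.64829954431775, 237.39638174370359], [0.0, 0.0, 1.0]] [[1.0, -0.0066, -0.0016, -0.3995], [-0.0057, -0.9449, 0.3272, -0.2589], [-0.0036, -0.3272, -0.9449, 0.5124], [0.0, 0.0, 0.0, 1.0]]
stand? [ 0.44712049 -0.29550495  0.12      ] slot [ 0.59173482 -0.09054703  0.16      ]
(array([ 0.44764856, -0.30816408,  0.04532528]), np.float64(0.1950664136622391)) 2122 2605
(array([ 0.6532541 , -0.04704125, -0.18615432]), np.float64(0.08777170458878858))
```

View pics/c2.png

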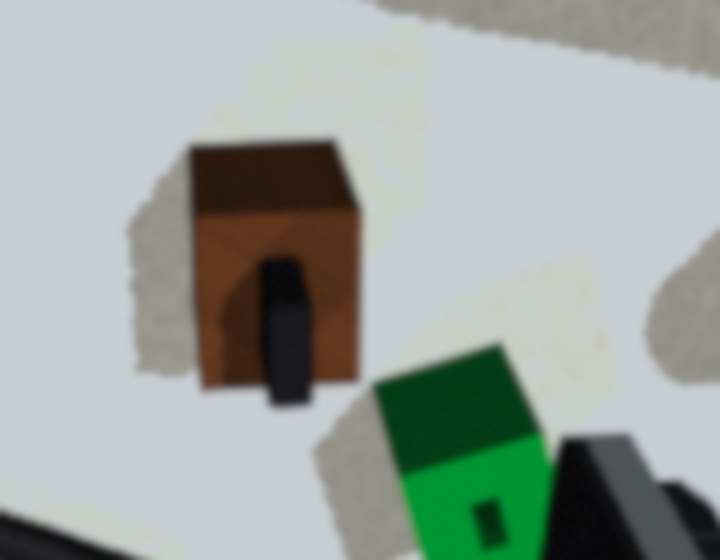

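The crop confirms it: brown block, top face corners at about (329,253), (370,253), (369,295) and (330,297), with the black grip standing in its middle. The green block beside it has an empty slot.

Run:
```python
import pickle;from h import *
D=pickle.load(open('w2.pkl','rb'));p=D['p']
uv=[(329.25,253.25),(369.5,252.75),(369.25,295.25),(330.5,297.25)]
X=np.array([ray(p,u,.08,1)[:2] for u in uv]);print(X.round(4),X.mean(0),np.linalg.norm(np.diff(X,axis=0),axis=1))
L=np.array([[-.03,.035,.08],[.03,.035,.08],[.03,-.035,.08],[-.03,-.035,.08]])
r=least_squares(lambda q:(proj(p,tf(q,L),1)-uv).ravel(),[.447,-.305,0]);print(r.x,r.fun.round(1))
# grip block top: crop corners
print([ray(p,(280+a/4,200+b/4),.125,1).round(4) for a,b in((270,308),(306,305),(272,404),(310,401))])
```

```text
[[ 0.4178 -0.2725]
 [ 0.4751 -0.2722]
 [ 0.4782 -0.3406]
 [ 0.4202 -0.343 ]] [ 0.44780613 -0.30705846] [0.0573375  0.06841988 0.05802852]
[ 0.44781249 -0.3071178   0.0325752 ] [-0.8  0.4  1.1 -0.7  0.5  0.3 -0.8  0.1]
[array([ 0.4405, -0.2886,  0.125 ]), array([ 0.4524, -0.2877,  0.125 ]), array([ 0.4422, -0.3248,  0.125 ]), array([ 0.4552, -0.3239,  0.125 ])]
```

Call:
{"fn": "drive_tool", "kwargs": {"increments": [[[8, -24, -24], [0, 0, 2.5], 1], [[8, -24, -24], [0, 0, 0], 1], [[8, -24, -24], [0, 0, 0], 1], [[8, -24, -24], [0, 0, 0], 1], [[8, -24, -24], [0, 0, 0], 1], [[8, -22, -24], [0, 0, 0], 1], [[0, 0, 0], [0, 0, 0], 1], [[0, 0, 0], [0, 0, 0], 1]]}}

```text
clock: 3.9
eef_pos: [0.4474, -0.3055, 0.2591]
tool_rot: [0.693, 0.721, -0.0, -0.002]
ft_force: [-0.0, 0.6, 0.6]
grip_width: 0.0854
grasp_force: 0.0
```

```bash
python3 look.py wrist w3 stand key
python3 - <<'E'
import pickle;from h import *
D=pickle.load(open('w3.pkl','rb'));p=D['p']
cv2.imwrite("pics/c3.png",cv2.cvtColor(cv2.resize(p["image"][200:460,180:500],None,fx=2.3,fy=2.3,interpolation=2),cv2.COLOR_RGB2BGR))
L=box(-.03,.03,-.035,.035,0,.08);print(proj(p,tf([.4478,-.307,.037],L),1).round())
E
```

```text
3.95 [ 0.4479 -0.3053  0.2609] [ 0.6929  0.721   0.     -0.0008] [ 0.14 -0.24  0.54] 0.0855 [-0.6   0.31  0.23  1.49  0.    0.93]
stand 0.96 [353. 241. 424. 335.] 4700 390.0 286.0
stand 0.87 [286. 162. 350. 240.] 4037 317.0 197.0
stand 0.65 [199. 361. 247. 429.] 2296 226.0 392.0
stand 0.49 [630.  15. 640.  72.] 303 637.0 46.0
key 0.92 [307. 184. 329. 240.] 1031 316.0 214.0
[[291. 218.]
 [286. 241.]
 [291. 159.]
 [285. 170.]
 [342. 218.]
 [347. 241.]
 [343. 160.]
 [349. 170.]]
```

View pics/c3.png

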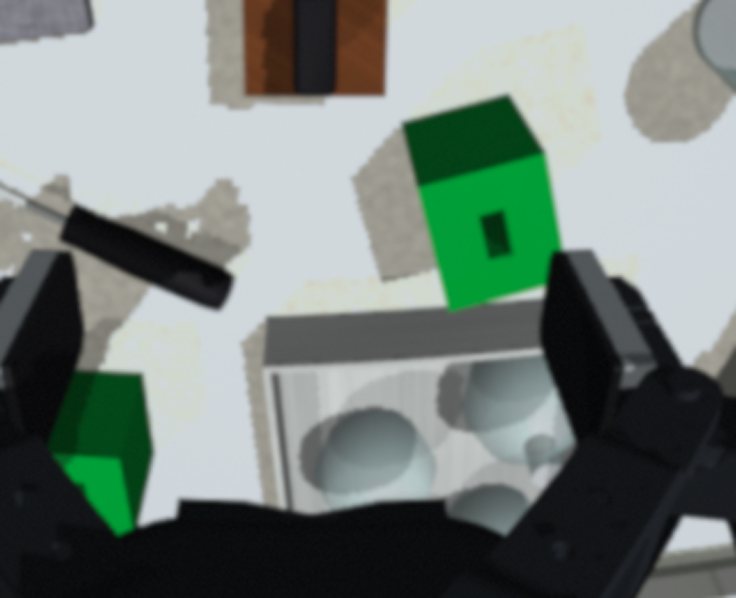

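The stand is square to the tool, at (286–350, 162–240), and matches the predicted outline. Descending to grip.

Call:
{"fn": "drive_tool", "kwargs": {"increments": [[[0, -1.5, -30], [0, 0, 0], 0.7], [[0, 0, -30], [0, 0, 0], 0.7], [[0, 0, -30], [0, 0, 0], 0.7], [[0, 0, -30], [0, 0, 0], 0.7], [[0, 0, -25], [0, 0, 0], 0.7], [[0, 0, -15], [0, 0, 0], 0.7], [[0, 0, -12], [0, 0, 0], 0.7], [[0, 0, 0], [0, 0, 0], 0.7]]}}

```text
clock: 4.72
eef_pos: [0.4472, -0.3062, 0.0881]
tool_rot: [0.693, 0.721, -0.0, -0.001]
ft_force: [-0.7, 1.0, 0.3]
grip_width: 0.0596
grasp_force: 0.0
```

Call:
{"fn": "drive_tool", "kwargs": {"increments": [[[0, 0, 0], [0, 0, 0], 0], [[0, 0, 0], [0, 0, 0], 0], [[0, 0, 0], [0, 0, 0], 0], [[0, 0, 0], [0, 0, 0], 0], [[0, 0, 0], [0, 0, 0], 0], [[0, 0, 0], [0, 0, 0], 0], [[0, 0, 0], [0, 0, 0], 0], [[0, 0, 0], [0, 0, 0], 0]]}}

```text
clock: 5.38
eef_pos: [0.4487, -0.3084, 0.091]
tool_rot: [0.693, 0.721, 0.0, 0.001]
ft_force: [-1.7, 1.5, 6.0]
grip_width: 0.0144
grasp_force: 59.3
```

Call:
{"fn": "drive_tool", "kwargs": {"increments": [[[0, 0, 5], [0, 0, 0], 0], [[0, 0, 15], [0, 0, 0], 0], [[0, 0, 25], [0, 0, 0], 0], [[0, 0, 35], [0, 0, 0], 0], [[0, 0, 35], [0, 0, 0], 0], [[0, 0, 35], [0, 0, 0], 0], [[0, 0, 35], [0, 0, 0], 0], [[0, 0, 10], [0, 0, 0], 0]]}}

```text
clock: 6.05
eef_pos: [0.4495, -0.3091, 0.2907]
tool_rot: [0.693, 0.721, 0.001, 0.005]
ft_force: [0.5, -0.7, -0.3]
grip_width: 0.0142
grasp_force: 58.9
```

Call:
{"fn": "drive_tool", "kwargs": {"increments": [[[18, 27, 0], [0, 0, -2], 0], [[18, 27, 0], [0, 0, -2], 0], [[18, 27, 0], [0, 0, -2], 0], [[18, 27, 0], [0, 0, -2], 0], [[18, 27, 0], [0, 0, -2], 0], [[18, 27, 0], [0, 0, -2], 0], [[18, 27, 0], [0, 0, -1], 0], [[18, 27, 0], [0, 0, 0], 0]]}}

```text
clock: 6.72
eef_pos: [0.5924, -0.0904, 0.2842]
tool_rot: [0.771, 0.637, -0.0, -0.0]
ft_force: [0.4, 0.1, -0.7]
grip_width: 0.0145
grasp_force: 58.8
```

```bash
python3 look.py wrist w4 key chamber slot
python3 - <<'E'
import pickle;from h import *
D=pickle.load(open('w4.pkl','rb'));p=D['p'];im=p["image"].copy()
q=[.6505,-.0475,-.188]
L=np.r_[box(-.056,-.044,-.068,-.042,.16,.16),box(-.09,.09,-.12,.12,.16,.16)]
P=proj(p,tf(q,L),1);print(P[[0,2,4,6]].round(1),P[[8,10,12,14]].round(1))
cv2.imwrite("pics/w4b.png",cv2.cvtColor(im,cv2.COLOR_RGB2BGR))
E
```

```text
6.77 [ 0.5955 -0.0847  0.2834] [ 0.7686  0.6398  0.0023 -0.0012] [ 3.08  2.28 -1.35] 0.0144 [-0.14  0.44  0.47  1.6   0.    1.61]
key 0.87 [297. 222. 336. 363.] 4355 315.0 301.0
chamber 0.9 [205.   4. 490. 294.] 62257 354.0 150.0
slot 0.84 [204.   1. 486. 293.] 62871 354.0 150.0
slot 0.18 [392.  53. 471. 136.] 5263 430.0 94.0
[[307.7 237.7]
 [307.5 207. ]
 [322.3 237.7]
 [322.5 207. ]] [[269.4 293.7]
 [262.4   4.6]
 [466.6 290.9]
 [487.5  18.8]]
```

View pics/w4b.png

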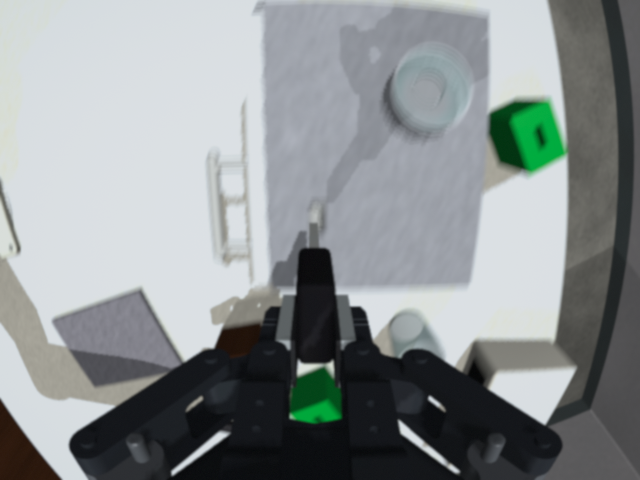

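Slot at about (316,212), partly hidden by the blade, whose end is near (313,222). The chamber's top corners match the prediction. Stepping aside to see slot and blade tip both clearly.

Call:
{"fn": "drive_tool", "kwargs": {"increments": [[[0, -20, 0], [0, 0, 0], 0], [[0, -20, 0], [0, 0, 0], 0], [[0, 0, 0], [0, 0, 0], 0], [[0, 0, 0], [0, 0, 0], 0], [[0, 0, 0], [0, 0, 0], 0]]}}

```text
clock: 7.33
eef_pos: [0.5912, -0.1327, 0.2842]
tool_rot: [0.771, 0.637, 0.0, -0.0]
ft_force: [-0.6, 0.6, -0.8]
grip_width: 0.0144
grasp_force: 58.9
```

```bash
python3 look.py wrist w5 key chamber
python3 - <<'E'
import pickle;from h import *
D=pickle.load(open('w5.pkl','rb'));p=D['p'];im=p["image"].copy()
q=[.6505,-.0475,-.188]
L=np.r_[box(-.056,-.044,-.068,-.042,.16,.16),box(-.09,.09,-.12,.12,.16,.16)]
P=proj(p,tf(q,L),1);print(P[[0,2,4,6]].round(1),P[[8,10,12,14]].round(1))
c=im[150:270,250:410];cv2.imwrite("pics/c5.png",cv2.cvtColor(cv2.resize(c,None,fx=5,fy=5,interpolation=2),cv2.COLOR_RGB2BGR))
E
```

```text
7.38 [ 0.5914 -0.1322  0.2843] [ 7.707e-01  6.372e-01  1.000e-04 -1.000e-04] [-0.5   0.84 -2.07] 0.0145 [-0.22  0.45  0.49  1.61  0.    1.54]
key 0.6 [296. 221. 334. 362.] 4316 315.0 302.0
chamber 0.72 [194.   0. 481. 251.] 56853 345.0 131.0
[[298.7 187.8]
 [298.4 155.1]
 [314.  187.7]
 [313.9 155. ]] [[259.1 249.4]
 [254.3 -41.6]
 [466.8 248.6]
 [477.6 -28. ]]
```

View pics/c5.png

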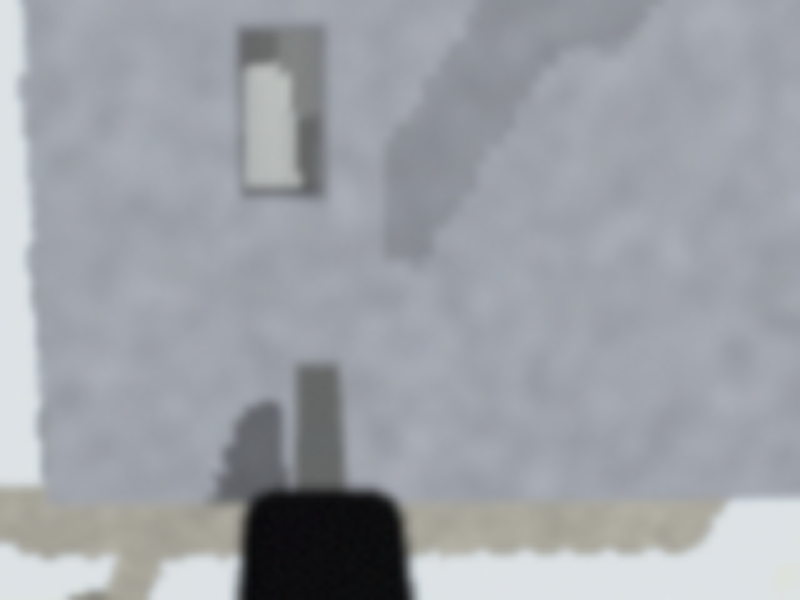

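Slot at pixels x 298–315, y 155–189, within 1 px of the prediction. The blade's near tip edge is at (309–318, 223) and the grip block's lower edge is at about y 248.

Run:
```python
import pickle;from h import *
D=pickle.load(open('w5.pkl','rb'));p=D['p']
s=np.array([[298.,189.2],[298,155.2],[315.2,189.2],[315.2,155.2]])
Ls=np.array([[-.006,-.013,.16],[-.006,.013,.16],[.006,-.013,.16],[.006,.013,.16]])
r=least_squares(lambda q:(proj(p,tf(q,Ls),1)-s).ravel(),[.59,-.09,-.19]);print("slot",r.x,r.fun.round(1))
k=np.array([[309.3,223],[318.2,223],[299.2,248.5],[330.8,248.5]])
def key(q):
    L=np.array([[-.003,.009,0],[.003,.009,0],[-.008,.02,.075],[.008,.02,.075]]);L[:,2]+=q[2];L[:,1]+=q[3]*(L[:,2]-.284)
    return tf([q[0],q[1],-.189],L)
for fixz in(None,.198,.2):
    f=lambda q:np.r_[(proj(p,key([q[0],q[1],q[2],0]),1)-k).ravel(),0 if fixz is None else 1e5*(q[2]-fixz)]
    r=least_squares(f,[.591,-.132,.2]);print("key",r.x,r.fun.round(1))
f=lambda q:np.r_[(proj(p,key([q[0],q[1],.1985,q[2]]),1)-k).ravel()]
r=least_squares(f,[.591,-.132,0]);print("tilt",r.x,r.fun.round(1))
a=proj(p,[.591,-.132,.2],1);print(a)
from scipy.spatial.transform import Rotation as R
print(R.from_quat([.7707,.6372,0,0]).as_matrix()[:,1])
```

```text
slot [ 0.59124839 -0.09287339 -0.19406061] [ 1.  -0.7  0.8  0.6 -1.  -0.6 -0.9  0.6]
key [ 0.59058381 -0.13039701  0.20636345] [ 1.   0.9  0.9  0.9 -1.6 -0.6  0.2 -0.6  0. ]
key [ 0.59000034 -0.1332904   0.19800003] [ 1.1  1.4  0.7  1.4 -0.8 -1.  -0.6 -1.   0. ]
key [ 0.59013975 -0.13259909  0.20000002] [ 1.1  1.3  0.8  1.3 -0.9 -0.9 -0.4 -0.9  0. ]
tilt [ 0.58989159 -0.13386474 -0.02078186] [ 1.1 -0.   0.8 -0.  -0.8  0.  -0.5  0. ]
[[315.73310927 235.48313095]]
[ 0.98217779 -0.18795421  0.        ]
```

Call:
{"fn": "drive_tool", "kwargs": {"increments": [[[0.4, 20, 0], [0, 0, 0], 0], [[0.8, 20, 0], [0, 0, 0], 0], [[0, 0, -8], [0, 0, 0], 0], [[0, 0, -8], [0, 0, 0], 0], [[0, 0, -8], [0, 0, 0], 0], [[0, 0, -4], [0, 0, 0], 0], [[0, 0, 0], [0, 0, 0], 0], [[0, 0, 0], [0, 0, 0], 0]]}}

```text
clock: 8.15
eef_pos: [0.5927, -0.0924, 0.2554]
tool_rot: [0.771, 0.637, -0.0, -0.0]
ft_force: [0.4, -0.2, -1.8]
grip_width: 0.0144
grasp_force: 58.9
```

```bash
python3 look.py wrist w6
python3 - <<'E'
import pickle;from h import *
D=pickle.load(open('w6.pkl','rb'));p=D['p']
q=[.59125,-.09287,-.19]
Ls=np.array([[-.006,-.013,.16],[-.006,.013,.16],[.006,-.013,.16],[.006,.013,.16]])
print(proj(p,tf(q,Ls),1).round(1))
c=p["image"][180:270,260:380];cv2.imwrite("pics/c6.png",cv2.cvtColor(cv2.resize(c,None,fx=6,fy=6,interpolation=2),cv2.COLOR_RGB2BGR))
E
```

```text
8.2 [ 0.593  -0.0924  0.2559] [ 7.707e-01  6.373e-01 -1.000e-04 -0.000e+00] [-0.4   0.24 -0.34] 0.0143 [-0.15  0.44  0.4   1.53 -0.    1.61]
[[306.5 248.9]
 [306.3 215.3]
 [322.6 248.9]
 [322.9 215.3]]
```

View pics/c6.png

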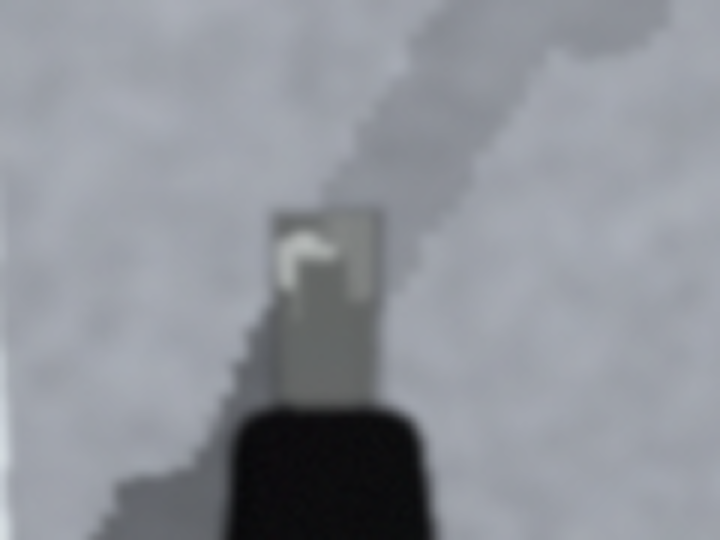

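The blade tip is centred in the slot across x (about 314). Its near edge is at y 224 and the slot's near edge at y 215.

Run:
```python
import pickle;from h import *
D=pickle.load(open('w6.pkl','rb'));p=D['p']
for z in(.167,.17,.173): print(z,proj(p,tf([.59125,-.09287,-.19],[[-.003,.009,z],[.003,.009,z],[-.008,.02,z+.075]]),1).round(1))
```

```text
0.167 [[310.3 223.4]
 [318.8 223.4]
 [298.3 245.8]]
0.17 [[310.2 224.6]
 [318.8 224.7]
 [298.  247.9]]
0.173 [[310.2 225.9]
 [318.8 225.9]
 [297.7 250.1]]
```

Call:
{"fn": "drive_tool", "kwargs": {"increments": [[[0, 0, -4], [0, 0, 0], 0], [[0, 0, -4], [0, 0, 0], 0], [[0, 0, -3], [0, 0, 0], 0], [[0, 0, -3], [0, 0, 0], 0], [[0, 0, -3], [0, 0, 0], 0], [[0, 0, 0], [0, 0, 0], 0], [[0, 0, 0], [0, 0, 0], 0]]}}

```text
clock: 8.78
eef_pos: [0.5929, -0.0918, 0.2387]
tool_rot: [0.77, 0.638, -0.0, -0.0]
ft_force: [0.4, 0.3, -1.5]
grip_width: 0.0143
grasp_force: 58.9
```

Call:
{"fn": "drive_tool", "kwargs": {"increments": [[[0, 0, -1.5], [0, 0, 0], 0], [[0, 0, -1.5], [0, 0, 0], 0], [[0, 0, 0], [0, 0, 0], 0], [[0, 0, 0], [0, 0, 0], 0]]}}

```text
clock: 9.12
eef_pos: [0.593, -0.0918, 0.2359]
tool_rot: [0.77, 0.638, -0.0, -0.0]
ft_force: [-0.2, -0.3, -1.2]
grip_width: 0.0146
grasp_force: 58.9
```

Call:
{"fn": "drive_tool", "kwargs": {"increments": [[[0, 0, -1.5], [0, 0, 0], 0], [[0, 0, -1.5], [0, 0, 0], 0], [[0, 0, 0], [0, 0, 0], 0], [[0, 0, 0], [0, 0, 0], 0]]}}

```text
clock: 9.45
eef_pos: [0.5929, -0.0919, 0.2328]
tool_rot: [0.77, 0.638, -0.0, -0.0]
ft_force: [0.2, 0.4, -1.1]
grip_width: 0.0146
grasp_force: 58.9
```

Call:
{"fn": "drive_tool", "kwargs": {"increments": [[[0, 0, -1.5], [0, 0, 0], 0], [[0, 0, -1.5], [0, 0, 0], 0], [[0, 0, 0], [0, 0, 0], 0], [[0, 0, 0], [0, 0, 0], 0]]}}

```text
clock: 9.78
eef_pos: [0.593, -0.0919, 0.2298]
tool_rot: [0.77, 0.638, -0.0, -0.0]
ft_force: [-0.2, -0.1, -1.4]
grip_width: 0.0143
grasp_force: 58.9
```

Call:
{"fn": "drive_tool", "kwargs": {"increments": [[[0, 0, -1.5], [0, 0, 0], 0], [[0, 0, -1.5], [0, 0, 0], 0], [[0, 0, 0], [0, 0, 0], 0], [[0, 0, 0], [0, 0, 0], 0]]}}

```text
clock: 10.12
eef_pos: [0.5932, -0.0919, 0.2274]
tool_rot: [0.77, 0.638, 0.0, 0.0]
ft_force: [-0.5, -0.9, 1.0]
grip_width: 0.0146
grasp_force: 59.2
```

Call:
{"fn": "drive_tool", "kwargs": {"increments": [[[0, 0, -1.5], [0, 0, 0], 0], [[0, 0, -1.5], [0, 0, 0], 0], [[0, 0, 0], [0, 0, 0], 0], [[0, 0, 0], [0, 0, 0], 0]]}}

```text
clock: 10.45
eef_pos: [0.5935, -0.092, 0.2255]
tool_rot: [0.77, 0.638, 0.001, 0.001]
ft_force: [-1.6, 0.6, 6.1]
grip_width: 0.0145
grasp_force: 59.8
```

Call:
{"fn": "drive_tool", "kwargs": {"increments": [[[0, 0, -1.5], [0, 0, 0], 0], [[0, 0, -1.5], [0, 0, 0], 0], [[0, 0, 0], [0, 0, 0], 0], [[0, 0, 0], [0, 0, 0], 0]]}}

```text
clock: 10.78
eef_pos: [0.5935, -0.092, 0.2227]
tool_rot: [0.77, 0.638, 0.001, 0.001]
ft_force: [-1.5, 0.6, 6.6]
grip_width: 0.0144
grasp_force: 59.9
```

Call:
{"fn": "drive_tool", "kwargs": {"increments": [[[0, 0, -1], [0, 0, 0], 0], [[0, 0, -1], [0, 0, 0], 0], [[0, 0, -1], [0, 0, 0], 0], [[0, 0, 0], [0, 0, 0], 0], [[0, 0, 0], [0, 0, 0], 0]]}}

```text
clock: 11.2
eef_pos: [0.5935, -0.092, 0.2194]
tool_rot: [0.77, 0.638, 0.001, 0.001]
ft_force: [-0.7, -1.1, 5.3]
grip_width: 0.0146
grasp_force: 59.8
```

```bash
python3 look.py wrist w7 door; python3 look.py top t7 door
```

```text
11.25 [ 0.5935 -0.092   0.2195] [0.7704 0.6375 0.0008 0.0009] [-0.46 -0.82  6.04] 0.0143 [-0.15  0.44  0.31  1.44 -0.    1.61]
door 0.7 [131.   2. 246. 321.] 17758 202.0 172.0
11.35 [ 0.5935 -0.092   0.2195] [7.704e-01 6.375e-01 7.000e-04 9.000e-04] [-1.79  0.36  4.93] 0.0145 [-0.15  0.44  0.31  1.44 -0.    1.61]
door 0.8 [263. 233. 294. 255.] 344 277.0 243.0
```

```bash
cat >> h.py <<'E'
A=-.19
def org(slot=(.59125,-.09287)):
    c,s=np.cos(A),np.sin(A);return [slot[0]-(c*-.05-s*-.055),slot[1]-(s*-.05+c*-.055),A]
CH=org()
def door(th,L): # L in door_hinge axes but z absolute
    L=np.atleast_2d(L).astype(float);c,s=np.cos(-th),np.sin(-th)
    return tf(CH,np.c_[-.09+c*L[:,0]-s*L[:,1],.113+s*L[:,0]+c*L[:,1],L[:,2]])
DB=box(-.015,0,-.231,0,.01,.156)
E
python3 - <<'E'
import pickle;from h import *
print(CH)
for t,f in(("w7",1),("t7",0)):
    D=pickle.load(open(t+'.pkl','rb'));p=D['p'];m=D["door"][0]["region"]
    r=[]
    for th in np.arange(0,.5,.03):
        h=hullmask(p,door(th,DB),f);r.append((round(th,2),round((h&m).sum()/(h|m).sum(),2)))
    print(t,r)
E
```

```text
[np.float64(0.6507374509795711), np.float64(-0.04830271181737516), -0.19]
w7 [(np.float64(0.0), np.float64(0.11)), (np.float64(0.03), np.float64(0.14)), (np.float64(0.06), np.float64(0.19)), (np.float64(0.09), np.float64(0.24)), (np.float64(0.12), np.float64(0.29)), (np.float64(0.15), np.float64(0.36)), (np.float64(0.18), np.float64(0.43)), (np.float64(0.21), np.float64(0.52)), (np.float64(0.24), np.float64(0.6)), (np.float64(0.27), np.float64(0.62)), (np.float64(0.3), np.float64(0.59)), (np.float64(0.33), np.float64(0.54)), (np.float64(0.36), np.float64(0.49)), (np.float64(0.39), np.float64(0.46)), (np.float64(0.42), np.float64(0.43)), (np.float64(0.45), np.float64(0.4)), (np.float64(0.48), np.float64(0.38))]
t7 [(np.float64(0.0), np.float64(0.19)), (np.float64(0.03), np.float64(0.21)), (np.float64(0.06), np.float64(0.22)), (np.float64(0.09), np.float64(0.23)), (np.float64(0.12), np.float64(0.25)), (np.float64(0.15), np.float64(0.26)), (np.float64(0.18), np.float64(0.28)), (np.float64(0.21), np.float64(0.29)), (np.float64(0.24), np.float64(0.31)), (np.float64(0.27), np.float64(0.33)), (np.float64(0.3), np.float64(0.33)), (np.float64(0.33), np.float64(0.32)), (np.float64(0.36), np.float64(0.31)), (np.float64(0.39), np.float64(0.3)), (np.float64(0.42), np.float64(0.29)), (np.float64(0.45), np.float64(0.27)), (np.float64(0.48), np.float64(0.27))]
```

The door fit peaks at about 0.26 rad, so it has sprung ajar. Planning the withdrawal and the swing, with the blade pushing the bare inner face at 175 mm from the hinge.

Run:
```python
from h import *
off=np.array([.0014,.0009])
tip0=np.array([.5935,-.092])-off
e=door(.25,[[.020,-.175,0]])[0,:2];print("entry tip",e,"delta mm",(e-tip0)*1e3)
prev=e;N=7
ths=np.linspace(.2,1.57,N+1);ya=np.linspace(-.31,-1.12,N+1)
for th,y in zip(ths,ya):
    lag=(A-th)-y; ph=abs(lag);d=.003*np.cos(ph)+.009*np.sin(ph)
    P=door(th,[[d,-.175,0]])[0,:2];print(round(th,2),"yaw",round(y,3),"tip",P.round(4),"step",((P-prev)*1e3).round(1),"rad",np.hypot(*P).round(3),"j6~",round(1.61+(np.arctan2(P[1],P[0])+.154)-(y+.19),2));prev=P
```

```text
entry tip [ 0.52725375 -0.08718926] delta mm [-64.84624817   5.71073693]
0.2 yaw -0.31 tip [ 0.5206 -0.0836] step [-6.7  3.6] rad 0.527 j6~ 1.72
0.4 yaw -0.426 tip [ 0.4906 -0.0686] step [-30.  15.] rad 0.495 j6~ 1.86
0.59 yaw -0.541 tip [ 0.464  -0.0481] step [-26.6  20.5] rad 0.467 j6~ 2.01
0.79 yaw -0.657 tip [ 0.4418 -0.0229] step [-22.2  25.2] rad 0.442 j6~ 2.18
0.98 yaw -0.773 tip [0.4248 0.0061] step [-17.  29.] rad 0.425 j6~ 2.36
1.18 yaw -0.889 tip [0.4136 0.0378] step [-11.2  31.8] rad 0.415 j6~ 2.55
1.37 yaw -1.004 tip [0.4087 0.0712] step [-4.9 33.4] rad 0.415 j6~ 2.75
1.57 yaw -1.12 tip [0.4104 0.1049] step [ 1.6 33.7] rad 0.424 j6~ 2.94
```

Call:
{"fn": "drive_tool", "kwargs": {"increments": [[[0, 0, 3], [0, 0, 0], 0], [[0, 0, 5], [0, 0, 0], 0], [[0, 0, 6], [0, 0, 0], 0], [[0, 0, 8], [0, 0, 0], 0], [[0, 0, 10], [0, 0, 0], 0], [[0, 0, 12], [0, 0, 0], 0], [[0, 0, 14], [0, 0, 0], 0], [[0, 0, 0], [0, 0, 0], 0]]}}

```text
clock: 12.07
eef_pos: [0.5941, -0.092, 0.2788]
tool_rot: [0.77, 0.638, 0.001, 0.001]
ft_force: [0.3, -0.1, -0.5]
grip_width: 0.0145
grasp_force: 59.0
```

Call:
{"fn": "drive_tool", "kwargs": {"increments": [[[-13, 1, 0], [0, 0, -3], 0], [[-17, 1, 0], [0, 0, -2], 0], [[-17, 2, 0], [0, 0, -2], 0], [[-13, 2, 0], [0, 0, 0], 0], [[-5, 0, 0], [0, 0, 0], 0], [[0, 0, 0], [0, 0, 0], 0], [[0, 0, 0], [0, 0, 0], 0]]}}

```text
clock: 12.65
eef_pos: [0.5284, -0.0859, 0.2759]
tool_rot: [0.808, 0.589, 0.0, 0.0]
ft_force: [0.8, -0.0, -1.4]
grip_width: 0.0145
grasp_force: 59.0
```

```bash
python3 look.py wrist w8 door key
python3 - <<'E'
import pickle;from h import *
D=pickle.load(open('w8.pkl','rb'));p=D['p'];m=D["door"][0]["region"]
print([(round(th,2),round((hullmask(p,door(th,DB),1)&m).sum()/(hullmask(p,door(th,DB),1)|m).sum(),2)) for th in np.arange(.1,.45,.03)])
print(proj(p,door(.24,[[0,-.231,.156],[-.015,-.231,.156],[0,0,.156],[.02,-.175,.156]]),1).round())
cv2.imwrite("pics/w8b.png",cv2.cvtColor(cv2.resize(p["image"][0:340,120:500],None,fx=1.7,fy=1.7,interpolation=2),cv2.COLOR_RGB2BGR))
E
```

```text
12.7 [ 0.5287 -0.086   0.2758] [8.079e-01 5.893e-01 1.000e-04 1.000e-04] [ 0.07 -0.63 -1.74] 0.0144 [-0.16  0.3   0.25  1.52  0.    1.72]
door 0.61 [230.   1. 322. 285.] 8584 283.0 153.0
key 0.74 [295. 221. 336. 362.] 4345 315.0 301.0
[(np.float64(0.1), np.float64(0.14)), (np.float64(0.13), np.float64(0.19)), (np.float64(0.16), np.float64(0.28)), (np.float64(0.19), np.float64(0.41)), (np.float64(0.22), np.float64(0.56)), (np.float64(0.25), np.float64(0.66)), (np.float64(0.28), np.float64(0.56)), (np.float64(0.31), np.float64(0.44)), (np.float64(0.34), np.float64(0.35)), (np.float64(0.37), np.float64(0.29)), (np.float64(0.4), np.float64(0.27)), (np.float64(0.43), np.float64(0.26))]
[[286. 284.]
 [269. 281.]
 [319.  -0.]
 [318. 224.]]
```

View pics/w8b.png

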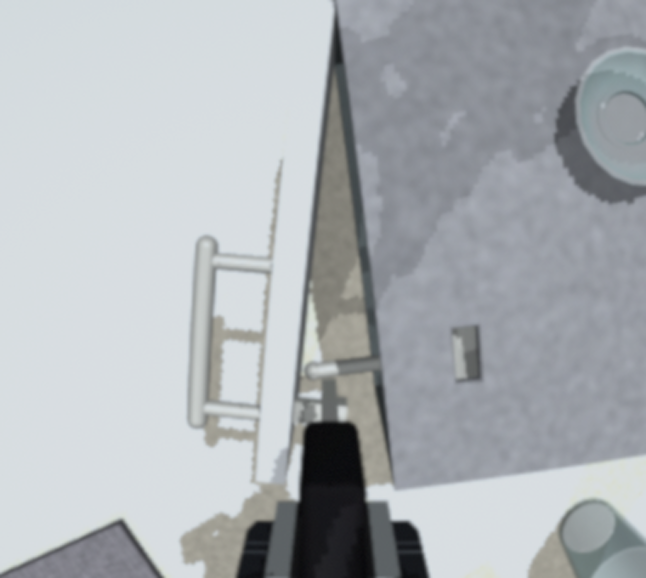

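The door stands ajar, edge at crop (270,480). An ejector rod spans the gap at crop (305–380, 368), and the blade tip is just below it at (330,385). I need the rod's distance from the hinge.

Run:
```python
import pickle;from h import *
D=pickle.load(open('w8.pkl','rb'));p=D['p']
h=door(0,[[0,0,0]])[0]
def loc(P,th=0):
    d=P[:2]-h[:2];a=A-th;return np.array([np.cos(a)*d[0]+np.sin(a)*d[1],-np.sin(a)*d[0]+np.cos(a)*d[1]])
u=lambda a,b:(120+a/1.7,b/1.7)
for z in(.04,.08,.1,.12,.14): print(z,"rod end in door frame",loc(ray(p,u(308,370),z,1),.245).round(4),"rod root shut frame",loc(ray(p,u(381,363),z,1)).round(4),"keeper",loc(ray(p,u(308,408),z,1),.245).round(4))
for uv in((322,378),(337,378)): print("tip",loc(ray(p,u(*uv),.19,1),.245).round(4))
for z in(.19,):print(proj(p,door(.245,[[.02,-.166,z]]),1)*1)
```

```text
0.04 rod end in door frame [ 0.007  -0.2055] rod root shut frame [ 0.0052 -0.202 ] keeper [ 0.01   -0.2318]
0.08 rod end in door frame [ 0.0071 -0.1938] rod root shut frame [ 0.0033 -0.1906] keeper [ 0.0098 -0.2175]
0.1 rod end in door frame [ 0.0072 -0.188 ] rod root shut frame [ 0.0024 -0.1849] keeper [ 0.0098 -0.2104]
0.12 rod end in door frame [ 0.0073 -0.1821] rod root shut frame [ 0.0014 -0.1792] keeper [ 0.0097 -0.2032]
0.14 rod end in door frame [ 0.0073 -0.1763] rod root shut frame [ 0.0005 -0.1735] keeper [ 0.0096 -0.1961]
tip [ 0.0136 -0.1644]
tip [ 0.0198 -0.1636]
[[318.14025716 225.57055923]]
```

Run:
```python
from h import *
prev=door(.245,[[.016,-.148,0]])[0,:2];N=10
print(prev)
ths=np.linspace(.2,1.57,N+1);ya=np.linspace(-.31,-1.12,N+1)
for th,y in zip(ths,ya):
    ph=abs((A-th)-y);d=.003*np.cos(ph)+.009*np.sin(ph)
    P=door(th,[[d,-.148,0]])[0,:2];print(round(th,2),"tip",P.round(4),"step",((P-prev)*1e3).round(1),"per4",((P-prev)*250).round(2),"j6~",round(1.61+(np.arctan2(P[1],P[0])+.154)-(y+.19),2));prev=P
```

```text
[ 0.53583931 -0.06129827]
0.2 tip [ 0.5309 -0.0586] step [-5.   2.7] per4 [-1.24  0.67] j6~ 1.77
0.34 tip [ 0.5129 -0.0504] step [-18.    8.3] per4 [-4.49  2.07] j6~ 1.87
0.47 tip [ 0.4962 -0.0398] step [-16.7  10.6] per4 [-4.18  2.65] j6~ 1.97
0.61 tip [ 0.481 -0.027] step [-15.2  12.7] per4 [-3.79  3.19] j6~ 2.07
0.75 tip [ 0.4676 -0.0123] step [-13.3  14.7] per4 [-3.34  3.67] j6~ 2.18
0.88 tip [0.4564 0.004 ] step [-11.3  16.3] per4 [-2.82  4.09] j6~ 2.3
1.02 tip [0.4474 0.0217] step [-9.  17.7] per4 [-2.25  4.43] j6~ 2.42
1.16 tip [0.4408 0.0405] step [-6.6 18.8] per4 [-1.64  4.7 ] j6~ 2.54
1.3 tip [0.4368 0.06  ] step [-4.  19.5] per4 [-0.99  4.88] j6~ 2.67
1.43 tip [0.4355 0.0799] step [-1.3 19.9] per4 [-0.33  4.98] j6~ 2.79
1.57 tip [0.4369 0.0999] step [ 1.4 19.9] per4 [0.34 4.98] j6~ 2.92
```

Call:
{"fn": "drive_tool", "kwargs": {"increments": [[[5, 11, 0], [0, 0, 0], 0], [[5, 11, 0], [0, 0, 0], 0], [[0, 0, -12], [0, 0, 0], 0], [[0, 0, -12], [0, 0, 0], 0], [[0, 0, -12], [0, 0, 0], 0], [[0, 0, -12], [0, 0, 0], 0], [[0, 0, -10], [0, 0, 0], 0], [[0, 0, -4], [0, 0, 0], 0]]}}

```text
clock: 13.47
eef_pos: [0.5377, -0.0628, 0.2121]
tool_rot: [0.808, 0.59, -0.001, -0.001]
ft_force: [-0.9, -0.3, -1.1]
grip_width: 0.0143
grasp_force: 59.0
```

Call:
{"fn": "drive_tool", "kwargs": {"increments": [[[-2.5, 2.5, 0], [0, 0, -1.2], 0], [[-2.5, 2.5, 0], [0, 0, -1.2], 0], [[-4.5, 2, 0], [0, 0, -1.2], 0], [[-4.5, 2, 0], [0, 0, -1.2], 0], [[-4.5, 2, 0], [0, 0, -1.2], 0], [[-4.5, 2.3, 0], [0, 0, -1.2], 0], [[-4.2, 2.6, 0], [0, 0, -1.2], 0], [[-4.2, 2.6, 0], [0, 0, -1.2], 0]]}}

```text
clock: 14.13
eef_pos: [0.507, -0.0454, 0.2145]
tool_rot: [0.855, 0.519, 0.001, 0.001]
ft_force: [2.9, -1.4, -2.2]
grip_width: 0.0149
grasp_force: 58.9
```

Call:
{"fn": "drive_tool", "kwargs": {"increments": [[[-4.2, 2.7, 0], [0, 0, -1.2], 0], [[-4.2, 2.7, 0], [0, 0, -1.2], 0], [[-3.8, 3.2, 0], [0, 0, -1.2], 0], [[-3.8, 3.2, 0], [0, 0, -1.2], 0], [[-3.8, 3.2, 0], [0, 0, -1.2], 0], [[-3.8, 3.2, 0], [0, 0, -1.2], 0], [[-3.3, 3.7, 0], [0, 0, -1.2], 0], [[-3.3, 3.7, 0], [0, 0, -1.2], 0]]}}

```text
clock: 14.8
eef_pos: [0.4767, -0.0201, 0.2146]
tool_rot: [0.895, 0.445, 0.001, 0.001]
ft_force: [2.7, -1.7, -1.9]
grip_width: 0.0139
grasp_force: 59.0
```

Call:
{"fn": "drive_tool", "kwargs": {"increments": [[[-3.3, 3.7, 0], [0, 0, -1.2], 0], [[-3.3, 3.7, 0], [0, 0, -1.2], 0], [[-2.8, 4.1, 0], [0, 0, -1.2], 0], [[-2.8, 4.1, 0], [0, 0, -1.2], 0], [[-2.8, 4.1, 0], [0, 0, -1.2], 0], [[-2.8, 4.1, 0], [0, 0, -1.2], 0], [[-2.3, 4.4, 0], [0, 0, -1.2], 0], [[-2.3, 4.4, 0], [0, 0, -1.2], 0]]}}

```text
clock: 15.47
eef_pos: [0.4542, 0.0123, 0.2146]
tool_rot: [0.93, 0.369, 0.001, 0.001]
ft_force: [2.1, -2.3, -1.5]
grip_width: 0.0141
grasp_force: 59.0
```

Call:
{"fn": "drive_tool", "kwargs": {"increments": [[[-2.3, 4.4, 0], [0, 0, -1.2], 0], [[-2.3, 4.4, 0], [0, 0, -1.2], 0], [[-1.6, 4.7, 0], [0, 0, -1.2], 0], [[-1.6, 4.7, 0], [0, 0, -1.2], 0], [[-1.6, 4.7, 0], [0, 0, -1.2], 0], [[-1.6, 4.7, 0], [0, 0, -1.2], 0], [[-1, 4.9, 0], [0, 0, -1.2], 0], [[-1, 4.9, 0], [0, 0, -1.2], 0]]}}

```text
clock: 16.13
eef_pos: [0.4411, 0.0495, 0.2146]
tool_rot: [0.957, 0.29, 0.0, 0.001]
ft_force: [2.9, -2.6, -1.3]
grip_width: 0.0141
grasp_force: 59.1
```

Call:
{"fn": "drive_tool", "kwargs": {"increments": [[[-1, 4.9, 0], [0, 0, -1.2], 0], [[-1, 4.9, 0], [0, 0, -1.2], 0], [[-0.3, 5, 0], [0, 0, -1.2], 0], [[-0.3, 5, 0], [0, 0, -1.2], 0], [[-0.3, 5, 0], [0, 0, -1.2], 0], [[-0.3, 5, 0], [0, 0, -1.2], 0], [[0.3, 5, 0], [0, 0, 0], 0], [[0.3, 5, 0], [0, 0, 0], 0]]}}

```text
clock: 16.8
eef_pos: [0.4383, 0.0895, 0.2144]
tool_rot: [0.973, 0.23, 0.0, 0.001]
ft_force: [1.5, -3.6, -0.5]
grip_width: 0.0145
grasp_force: 59.2
```

```bash
python3 look.py wrist w9 door;  python3 look.py top t9 door
python3 - <<'E'
import pickle;from h import *
for t,f in(("w9",1),("t9",0)):
    D=pickle.load(open(t+'.pkl','rb'));p=D['p']
    for s in D["door"][:2]:
        m=s["region"];print(t,[(round(th,2),round((hullmask(p,door(th,DB),f)&m).sum()/(hullmask(p,door(th,DB),f)|m).sum(),2)) for th in np.arange(1.2,1.76,.05)])
E
```

```text
16.85 [0.4383 0.0908 0.2143] [ 9.731e-01  2.304e-01  2.000e-04 -1.000e-04] [-0.5  -1.04 -1.1 ] 0.0141 [ 0.2   0.14 -0.12  1.32  0.    2.88]
door 0.56 [193.  42. 440. 337.] 16259 310.0 187.0
door 0.16 [542. 296. 619. 371.] 3483 580.0 334.0
16.95 [0.4379 0.0907 0.214 ] [ 9.730e-01  2.307e-01 -4.000e-04 -6.000e-04] [ 0.56 -0.47 -0.94] 0.0146 [ 0.2   0.14 -0.12  1.32  0.    2.88]
door 0.75 [258. 232. 269. 266.] 361 263.0 249.0
w9 [(np.float64(1.2), np.float64(0.16)), (np.float64(1.25), np.float64(0.18)), (np.float64(1.3), np.float64(0.22)), (np.float64(1.35), np.float64(0.29)), (np.float64(1.4), np.float64(0.4)), (np.float64(1.45), np.float64(0.55)), (np.float64(1.5), np.float64(0.75)), (np.float64(1.55), np.float64(0.61)), (np.float64(1.6), np.float64(0.43)), (np.float64(1.65), np.float64(0.31)), (np.float64(1.7), np.float64(0.29)), (np.float64(1.75), np.float64(0.26))]
w9 [(np.float64(1.2), np.float64(0.0)), (np.float64(1.25), np.float64(0.0)), (np.float64(1.3), np.float64(0.0)), (np.float64(1.35), np.float64(0.0)), (np.float64(1.4), np.float64(0.0)), (np.float64(1.45), np.float64(0.0)), (np.float64(1.5), np.float64(0.0)), (np.float64(1.55), np.float64(0.0)), (np.float64(1.6), np.float64(0.0)), (np.float64(1.65), np.float64(0.0)), (np.float64(1.7), np.float64(0.0)), (np.float64(1.75), np.float64(0.0))]
t9 [(np.float64(1.2), np.float64(0.2)), (np.float64(1.25), np.float64(0.23)), (np.float64(1.3), np.float64(0.26)), (np.float64(1.35), np.float64(0.29)), (np.float64(1.4), np.float64(0.31)), (np.float64(1.45), np.float64(0.33)), (np.float64(1.5), np.float64(0.33)), (np.float64(1.55), np.float64(0.32)), (np.float64(1.6), np.float64(0.3)), (np.float64(1.65), np.float64(0.27)), (np.float64(1.7), np.float64(0.24)), (np.float64(1.75), np.float64(0.22))]
```

Call:
{"fn": "drive_tool", "kwargs": {"increments": [[[0.5, 5, 0], [0, 0, 0], 0], [[0.5, 4.5, 0], [0, 0, 0], 0], [[0, -4, 0], [0, 0, 0], 0], [[0, -8, 0], [0, 0, 0], 0], [[0, -8, 15], [0, 0, 0], 0], [[0, 0, 25], [0, 0, 0], 0], [[0, 0, 30], [0, 0, 0], 0], [[0, 0, 10], [0, 0, 0], 0]]}}

```text
clock: 17.67
eef_pos: [0.4408, 0.0794, 0.2978]
tool_rot: [0.973, 0.23, 0.003, -0.0]
ft_force: [1.1, 0.4, -0.3]
grip_width: 0.0144
grasp_force: 59.1
```

Call:
{"fn": "drive_tool", "kwargs": {"increments": [[[1, -25, 0], [0, 0, 7], 0], [[1, -30, 0], [0, 0, 7], 0], [[1, -30, 0], [0, 0, 7], 0], [[1, -32, 0], [0, 0, 7], 0], [[1, -32, 0], [0, 0, 7], 0], [[1, -32, 0], [0, 0, 7], 0], [[1, -32, 0], [0, 0, 7], 0], [[1, -32, 0], [0, 0, 7], 0]]}}

```text
clock: 18.33
eef_pos: [0.4471, -0.1586, 0.294]
tool_rot: [0.76, 0.65, 0.0, -0.0]
ft_force: [0.3, -0.3, -1.6]
grip_width: 0.0145
grasp_force: 59.1
```

Call:
{"fn": "drive_tool", "kwargs": {"increments": [[[1, -32, 0], [0, 0, 7], 0], [[1, -32, 0], [0, 0, 2.6], 0], [[0, -32, 0], [0, 0, 0], 0], [[0, -32, 0], [0, 0, 0], 0], [[0, 0, 0], [0, 0, 0], 0], [[0, 0, 0], [0, 0, 0], 0], [[0, 0, 0], [0, 0, 0], 0]]}}

```text
clock: 18.92
eef_pos: [0.449, -0.2849, 0.2936]
tool_rot: [0.705, 0.709, 0.0, -0.001]
ft_force: [-0.2, 0.1, -1.0]
grip_width: 0.0146
grasp_force: 59.1
```

```bash
python3 look.py wrist w10 key stand; python3 look.py top t10 door
python3 - <<'E'
import pickle;from h import *
D=pickle.load(open('t10.pkl','rb'));p=D['p'];m=D["door"][0]["region"]
print([(round(th,2),round((hullmask(p,door(th,DB))&m).sum()/(hullmask(p,door(th,DB))|m).sum(),2)) for th in np.arange(1.3,1.81,.05)])
E
```

```text
18.97 [ 0.4492 -0.2843  0.2939] [ 7.050e-01  7.092e-01  3.000e-04 -4.000e-04] [ 0.33 -1.2  -1.39] 0.0143 [-0.56  0.29  0.28  1.57  0.    1.  ]
key 0.71 [295. 221. 336. 365.] 4416 315.0 301.0
stand 0.91 [351. 245. 418. 329.] 3838 384.0 287.0
stand 0.75 [285. 172. 344. 250.] 3971 314.0 209.0
stand 0.71 [601.  17. 639.  77.] 1779 622.0 48.0
stand 0.58 [155. 269. 265. 327.] 1138 227.0 303.0
19.12 [ 0.4496 -0.2838  0.2943] [7.045e-01 7.097e-01 2.000e-04 1.000e-04] [-0.16  0.13 -1.33] 0.0144 [-0.56  0.29  0.28  1.57  0.    1.  ]
door 0.86 [229. 232. 269. 316.] 1383 252.0 279.0
[(np.float64(1.3), np.float64(0.13)), (np.float64(1.35), np.float64(0.16)), (np.float64(1.4), np.float64(0.22)), (np.float64(1.45), np.float64(0.33)), (np.float64(1.5), np.float64(0.48)), (np.float64(1.55), np.float64(0.64)), (np.float64(1.6), np.float64(0.74)), (np.float64(1.65), np.float64(0.58)), (np.float64(1.7), np.float64(0.46)), (np.float64(1.75), np.float64(0.39)), (np.float64(1.8), np.float64(0.34))]
```

Call:
{"fn": "drive_tool", "kwargs": {"increments": [[[-0.6, -12, -15], [0, 0, 1.9], 0], [[0, -11, -20], [0, 0, 0], 0], [[0, 0, -25], [0, 0, 0], 0], [[0, 0, -25], [0, 0, 0], 0], [[0, 0, -20], [0, 0, 0], 0], [[0, 0, -9], [0, 0, 0], 0], [[0, 0, 0], [0, 0, 0], 0], [[0, 0, 0], [0, 0, 0], 0]]}}

```text
clock: 19.83
eef_pos: [0.4492, -0.3075, 0.1806]
tool_rot: [0.693, 0.721, 0.0, 0.0]
ft_force: [-0.1, 0.5, -0.8]
grip_width: 0.0145
grasp_force: 59.0
```

```bash
python3 look.py wrist w11
python3 - <<'E'
import pickle;from h import *
D=pickle.load(open('w11.pkl','rb'));p=D['p']
print(proj(p,tf([.4478,-.307,.037],np.r_[box(-.03,.03,-.035,.035,.08,.08),box(-.0055,.0055,-.012,.012,.08,.08)]),1)[::2].round(1).tolist())
for z in(.088,.091,.094,.097):print(z,proj(p,tf([.4478,-.307,.037],[[-.003,.009,z],[.003,.009,z]]),1).round(1).tolist())
cv2.imwrite("pics/c11.png",cv2.cvtColor(cv2.resize(p["image"][170:290,240:390],None,fx=5,fy=5,interpolation=2),cv2.COLOR_RGB2BGR))
E
```

```text
19.88 [ 0.4498 -0.308   0.1814] [6.930e-01 7.209e-01 2.000e-04 1.100e-03] [-0.5  -0.06 -1.05] 0.0143 [-0.6   0.34  0.07  1.29  0.    0.93]
[[275.7, 271.3], [272.8, 182.6], [352.4, 271.5], [355.7, 182.9], [306.8, 243.8], [306.7, 213.2], [321.4, 243.8], [321.6, 213.2]]
0.088 [[309.9, 220.2], [318.3, 220.2]]
0.091 [[309.9, 221.4], [318.3, 221.4]]
0.094 [[309.8, 222.6], [318.4, 222.6]]
0.097 [[309.8, 223.9], [318.4, 223.9]]
```

View pics/c11.png

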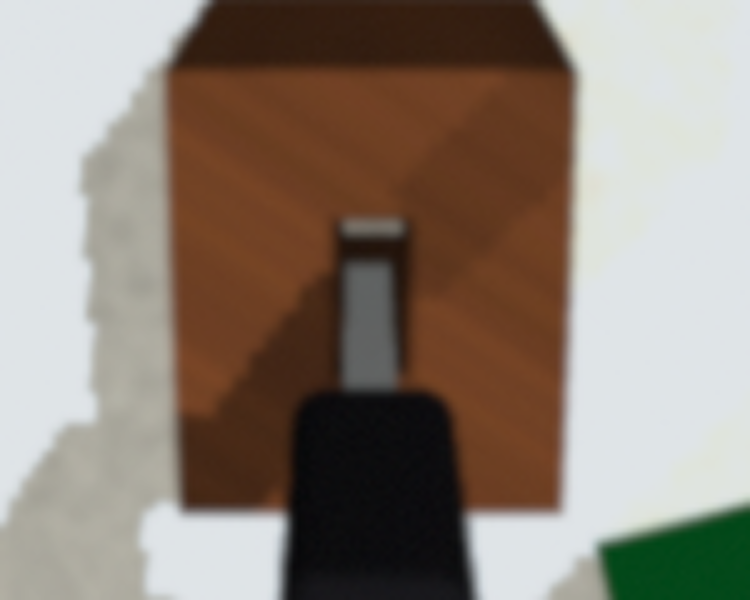

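The blade tip (309–318.6, 222) is centred in the stand's slot (307–321, top 213.6), so I'm lowering it.

Call:
{"fn": "drive_tool", "kwargs": {"increments": [[[0, 0, -10], [0, 0, 0], 0], [[0, 0, -12], [0, 0, 0], 0], [[0, 0, -14], [0, 0, 0], 0], [[0, 0, -14], [0, 0, 0], 0], [[0, 0, -14], [0, 0, 0], 0], [[0, 0, -12], [0, 0, 0], 0], [[0, 0, -8], [0, 0, 0], 0], [[0, 0, 0], [0, 0, 0], 0]]}}

```text
clock: 20.55
eef_pos: [0.4482, -0.3074, 0.0947]
tool_rot: [0.693, 0.721, -0.0, -0.001]
ft_force: [-0.8, 0.8, -2.1]
grip_width: 0.0147
grasp_force: 59.1
```

Call:
{"fn": "drive_tool", "kwargs": {"increments": [[[0, 0, -1.5], [0, 0, 0], 0], [[0, 0, -1.5], [0, 0, 0], 0], [[0, 0, 0], [0, 0, 0], 0], [[0, 0, 0], [0, 0, 0], 0]]}}

```text
clock: 20.88
eef_pos: [0.4493, -0.3082, 0.0937]
tool_rot: [0.693, 0.721, 0.0, 0.001]
ft_force: [-0.1, 0.9, -0.7]
grip_width: 0.014
grasp_force: 59.1
```

Call:
{"fn": "drive_tool", "kwargs": {"increments": [[[0, 0, -1], [0, 0, 0], 0], [[0, 0, -1], [0, 0, 0], 0], [[0, 0, 0], [0, 0, 0], 0], [[0, 0, 0], [0, 0, 0], 0]]}}

```text
clock: 21.22
eef_pos: [0.4489, -0.3079, 0.0911]
tool_rot: [0.693, 0.721, 0.0, 0.0]
ft_force: [-0.3, 0.6, -0.6]
grip_width: 0.0143
grasp_force: 59.2
```

Call:
{"fn": "drive_tool", "kwargs": {"increments": [[[0, 0, -1], [0, 0, 0], 0], [[0, 0, -1], [0, 0, 0], 0], [[0, 0, 0], [0, 0, 0], 0], [[0, 0, 0], [0, 0, 0], 0]]}}

```text
clock: 21.55
eef_pos: [0.449, -0.308, 0.0909]
tool_rot: [0.693, 0.721, 0.0, 0.001]
ft_force: [-3.8, 3.1, 9.5]
grip_width: 0.0144
grasp_force: 60.5
```

Call:
{"fn": "drive_tool", "kwargs": {"increments": [[[0, 0, 1.5], [0, 0, 0], 0], [[0, 0, 0], [0, 0, 0], 0.3], [[0, 0, 0], [0, 0, 0], 0.6], [[0, 0, 0], [0, 0, 0], 0.6], [[0, 0, 0], [0, 0, 0], 0.6], [[0, 0, 0], [0, 0, 0], 0.6], [[0, 0, 5], [0, 0, 0], 0.6], [[0, 0, 15], [0, 0, 0], 0.6]]}}

```text
clock: 22.22
eef_pos: [0.4473, -0.3068, 0.1086]
tool_rot: [0.693, 0.721, -0.0, -0.003]
ft_force: [0.2, -0.6, -0.6]
grip_width: 0.0513
grasp_force: 0.0
```

Call:
{"fn": "drive_tool", "kwargs": {"increments": [[[0, 0, 30], [0, 0, 0], 0.6], [[0, 0, 40], [0, 0, 0], 0.6], [[0, 0, 40], [0, 0, 0], 0.6], [[0, 0, 30], [0, 0, 0], 0.6], [[0, 0, 0], [0, 0, 0], 0.6], [[0, 0, 0], [0, 0, 0], 0.6]]}}

```text
clock: 22.72
eef_pos: [0.4502, -0.3088, 0.2534]
tool_rot: [0.693, 0.721, 0.001, 0.003]
ft_force: [0.0, 0.2, -0.1]
grip_width: 0.0514
grasp_force: 0.0
```

```bash
python3 look.py wrist w12 key stand; python3 look.py top t12 door dish; python3 look.py scene s12 key stand door
python3 - <<'E'
import pickle;from h import *
D=pickle.load(open('w12.pkl','rb'));p=D['p'];m=D["key"][0]["region"]
for z in(.08,.082,.085,.09,.1):
    h=hullmask(p,tf([.4478,-.307,.037],box(-.008,.008,-.02,.02,z,z+.045)),1);print(z,round((h&m).sum()/(h|m).sum(),3))
D=pickle.load(open('t12.pkl','rb'));p=D['p'];m=D["door"][0]["region"]
print([(round(th,2),round((hullmask(p,door(th,DB))&m).sum()/(hullmask(p,door(th,DB))|m).sum(),2)) for th in np.arange(1.4,1.76,.05)])
E
```

```text
22.77 [ 0.4492 -0.3081  0.2512] [6.933e-01 7.207e-01 1.000e-04 9.000e-04] [-0.21  0.01 -0.52] 0.0513 [-0.6   0.32  0.21  1.46  0.    0.93]
key 0.93 [302. 182. 324. 238.] 1017 312.0 211.0
stand 0.72 [630.  10. 640.  67.] 240 637.0 43.0
stand 0.71 [282. 158. 342. 234.] 4157 312.0 194.0
stand 0.71 [188. 408. 203. 428.] 228 197.0 420.0
stand 0.63 [348. 240. 423. 331.] 3992 387.0 278.0
22.92 [ 0.448  -0.3073  0.2488] [ 6.933e-01  7.207e-01 -3.000e-04 -1.700e-03] [0.4  0.42 0.31] 0.0513 [-0.6   0.32  0.21  1.46 -0.    0.93]
door 0.96 [230. 234. 269. 319.] 987 255.0 276.0
door 0.61 [227. 168. 362. 318.] 7338 302.0 225.0
dish 0.6 [284. 184. 308. 201.] 374 296.0 191.0
23.07 [ 0.4483 -0.3075  0.2492] [ 6.933e-01  7.207e-01 -2.000e-04 -1.300e-03] [ 0.01 -0.57 -0.79] 0.0514 [-0.6   0.32  0.21  1.46 -0.    0.93]
key 0.48 [229. 232. 242. 248.] 174 234.0 240.0
stand 0.87 [117. 250. 155. 290.] 788 138.0 270.0
stand 0.85 [358. 268. 384. 308.] 786 370.0 289.0
stand 0.75 [204. 262. 237. 300.] 884 221.0 281.0
stand 0.61 [223. 244. 248. 270.] 601 236.0 256.0
door 0.62 [319. 182. 352. 211.] 745 331.0 197.0
0.08 0.869
0.082 0.848
0.085 0.834
0.09 0.789
0.1 0.706
[(np.float64(1.4), np.float64(0.23)), (np.float64(1.45), np.float64(0.35)), (np.float64(1.5), np.float64(0.52)), (np.float64(1.55), np.float64(0.73)), (np.float64(1.6), np.float64(0.78)), (np.float64(1.65), np.float64(0.59)), (np.float64(1.7), np.float64(0.43)), (np.float64(1.75), np.float64(0.31))]
```

```bash
python3 -c "from workcell import *;print(job_done())"
```

```text
the job is handed in; nothing more can be done
None
```

I opened the chamber, swung the door to about 1.58 rad, put the key fully home in its stand, and handed the job in at about 23 s with the robot clear of everything; measured wrist forces stayed under about 11 N.

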